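Stack the empty fittings tote on the full one

ROBOT

A 6-joint arm with a two-finger parallel gripper is mounted at the origin on the work surface. World frame = base frame: x ahead of the robot, y to its left, z up, the work surface at z = 0. Lengths are in m, angles in degrees, forces in N, time in s.
With the tool pointing down it reaches from about 0.275 to 1 m from the base axis. Payload 8.4 kg.
Tool frame: the origin (TCP) lies at the very end of the fingers, on their centre line; the grasp point (between the pads) lies 19 mm behind it; z points along the fingers, y is the direction in which the jaws open and shut (so a half turn about z gives the same grasp; the last joint's range is limited). The gripper opens to 85 mm and grips with 20 to 120 N. Pads are 22 mm wide; open, the fingers measure 114 mm over their backs; the gripper's body (76 mm by 85 mm) begins 54 mm behind the grasp point. The pads swing forward as they close: fully open they stand 13 mm farther back than shut.
Start: joints at [71.769, 20.225, 93.587, -0, 66.188, -0.138], TCP at [0.194, 0.594, 0.231] pointing down, gripper open.
Joint ranges: [-150.9, 150.9], [-52.94, 120.26], [3.33, 152.33], [-74.26, 254.26], [0, 154.13], [-172.89, 172.89]. Speed limits (degrees/s): [127.2, 127.2, 159.86, 180, 180, 180].

INTERFACE

Orientations are given as a 3x3 rotation matrix whose columns are the frame's x, y, z axes.
In Python, from plant import bot, imaging, job_done gives the robot as it stands.
- The arm moves only by the shell command python3 -m handwheel 'ROWS'. ROWS is JSON, a list of rows, each a list of 3 entries, a list of its own where there are three numbers: the turn, a rotation vector about the tool's x, y, z in degrees, then the shift along the tool's x, y, z in m, then the finger opening in m, from 0 to 0.0854. A call has 1 to 10 rows; each row is the pose to reach, as a shift and turn from the pose commanded when the call began, along the tool's axes at that moment; what a row does not reach only later rows make up. A row lasts 1/10 s, in which the tool goes at most 50 mm and 8.59 degrees, less where a joint would pass 70% of its speed; a pose out of reach is approached as far as the arm can. A call with a gripper value outside its range is refused whole. The fingers move at their own pace and stop on an object; the grip force is fixed at half the most. Time passes only in rows, so rows that repeat a pose let the fingers close. It gives the time, the measured TCP pose, the force and the opening at its end, in the units of the state.
- bot.observe(): the state, without advancing time (a new reading comes with each control period).
- imaging.grab_frame(name): name is "scene" or "side" or "wrist"; returns a dict with "img" (480x640x3 uint8, red, green, blue), "z_map" (480x640 float32, m along the optical axis (not along the pixel's ray), 0 where there is no reading), "camera_matrix" (3x3 intrinsics, pixels), "R" (3x3) and "t" (3): a world point X has camera coordinates R X + t. Camera axes: x right, y down, z forward; pixel columns grow to the right and rows downward; lengths in m; the calibration is good to about 2 mm. A picture is of the moment at which its call begins.
- job_done(): hands the job in, once; it reports no verdict.
The state is a dict: "t": time; "q": joint angles; "dq": joint speeds; "joint_torque": joint torques, N m; "position": TCP position; "ee_rot": TCP orientation; "wrist_force": force on the tool from outside, world axes, zero at the start; "moment": the same for the moment, N m; "opening": finger opening in m.
Only numpy, scipy, OpenCV 4.12 (cv2) and the standard library are available. Lean on these libraries where they do the work, as an engineer would, in place of code of your own. Each camera call takes 0.05 s, during which the arm holds its last target. There are 200 camera calls.

TASK

The lower tote has fittings in it, so the empty tote must not nest down onto them: lift the empty tote, turn it end for end so that its ears point the opposite way to the lower tote's ears, and set it on top with its lugs in the sockets. Press it gently straight down past the two sprung catches until it is fully home and level, keep a steady push of 15 to 30 newtons (no more) on it for half a second to be sure, then let go. Leave the fittings and the other things on the bench alone.

Things in the scene. Friction and masses are not known exactly. Their poses are not given: they have to be found in the camera images.
- tote_centre (a point): centre of the empty, loose grey plastic stack-nest tote (about 0.22 kg), 35 mm above its underside; x along its length towards its ears, z up. Rim 158 long (x) by 66 wide (y), 70 high. A 4 mm upright band runs from 50 mm above the underside to the top: grip it across the 66 mm width, plain for |x| under 25 mm, best at x = +10 mm (midway between the lugs). Below it the walls taper to a foot 50 wide
- tote_foot (a point): centre of the empty tote's underside, same axes. Lugs 10 wide (9 at the bottom) stand out at the foot of both long sides at x = +55 and -35 mm; their bearing undersides are 6 mm up, at y = +-29 to 33 mm; a step below them tapers from y = +-25 at the bottom to +-27 and fits inside the other tote's mouth. Each end has a wedge key 20 wide at the foot: 69 mm from the centre at the bottom, 73 mm at 5 mm up
- tote_ears (a point): point midway between the empty tote's two flat ears, 87 mm along its x from its centre, at rim height. The ears stand out 15 mm from the rim at this end only, at y = +-15 to 30 mm
- lower_mouth (a point): centre of the mouth, at rim height, of the lower tote: same shape, fixed on a dark steel plinth that lifts its underside 4 to 14 mm; x towards its ears, z up. Its rim has open slots 14 wide, 45 deep at x = +55, -35 mm and sockets 13 wide, 8 deep at x = -55, +35 mm (both sides). Ears opposite, the upper lugs drop in the sockets (1.5 mm play in x, 2 in y) and the underside comes home 14 mm below this point
- lower_ears (a point): point midway between the lower tote's two ears, 87 mm along its x from its mouth centre, at rim height. If both totes have their ears at the same end, the upper one's lugs run down the slots and it nests 45 mm deep, onto the fittings
- base: the lower tote; origin at its underside's centre, 70 mm below lower_mouth. At each end a sprung steel roller, 6 dia., reaches into the mouth, its axis 7.6 mm below the rim. They meet the upper tote's wedge keys about 6 mm above home, together resist with 5 to 6 N (more than the tote's weight), let go in the last 2 mm and then hold it; the seat beneath is hard
- tote: the empty tote; origin at the centre of its underside, same point and axes as tote_foot
- fitting0: steel pipe ferrule, 38 dia. by 40 high, standing in the lower tote; origin at the centre of its underside
- fitting1: second ferrule, as fitting0
- spray_bottle: white plastic bottle with a blue cap, 64 dia. by 190 high; origin at the centre of its underside; leave alone
- beaker: steel beaker, 76 dia. by 100 high; origin at the centre of its underside; leave alone
- clamp_ring: steel ring, 68 dia. by 18 high, lying flat; origin at the centre of its underside; leave alone

How it is judged:
By the outcome, as a careful person would: the job done as asked, in the order asked, and still so for the second after the job is handed in, with the robot touching nothing.
It also fails if it takes over 58 s, if anything falls off the work surface, if the arm or the gripper's body presses on something with over 40 N, if the wrist force passes 120 N, or if a joint passes its speed limit or range.

## Working session

There is one attempt and no reset: what is moved stays moved. The work goes in short steps, Python scripts to look and compute and a shell command to move; the robot and the scene stay as the last step left them, time stands still between calls to the robot, and variables do not carry over. Pictures are saved under pics/ and viewed, about 8 in all and at most 12, crops included, and the job is handed in when it is done.

```bash
ls; mkdir -p pics
python3 - <<'E'
from plant import bot, imaging
import cv2, numpy as np, pickle
s=bot.observe(); print(s)
F={}
for n in ["scene","side"]:
    f=imaging.grab_frame(n); F[n]=f
    cv2.imwrite(f"pics/{n}0.png",f["img"][:,:,::-1])
    print(n,f["camera_matrix"].tolist(),f["R"].round(3).tolist(),f["t"].round(3).tolist())
pickle.dump(F,open("f0.pkl","wb"))
E
```

```text
pics
{'t': 0.0, 'q': array([ 7.17689595e+01,  2.02643666e+01,  9.36298879e+01, -6.39303750e-05,
        6.61889524e+01, -1.37838832e-01]), 'dq': array([-3.95296524e-02,  7.95929247e-03, -2.52685634e-02,  6.49510115e-02,
        2.64842320e-02, -4.61961214e-05]), 'joint_torque': array([ 5.13251189e-05, -6.05247402e+01, -3.42052460e+01,  7.85824227e-05,
        9.58730292e-03,  4.33060836e-05]), 'position': array([0.19395186, 0.59362613, 0.23053514]), 'ee_rot': array([[-9.50552727e-01,  3.10562887e-01, -4.53360897e-04],
       [ 3.10563218e-01,  9.50551726e-01, -1.37965439e-03],
       [ 2.47353143e-06, -1.45223147e-03, -9.99998946e-01]]), 'wrist_force': array([ 0.04849541,  0.15116   , -0.96699316]), 'moment': array([-0.02727181,  0.00731667, -0.02997682]), 'opening': 0.08531889762023799}
scene [[450.19871237308683, 0.0, 314.75837845244774], [0.0, 450.19871237308683, 241.7138242517184], [0.0, 0.0, 1.0]] [[-0.065, 0.998, -0.006], [0.854, 0.053, -0.517], [-0.516, -0.039, -0.856]] [0.043, -0.448, 1.317]
side [[448.3178285181239, 0.0, 330.7193687233339], [0.0, 448.3178285181239, 246.97137192407695], [0.0, 0.0, 1.0]] [[-0.952, -0.306, 0.017], [-0.224, 0.658, -0.719], [0.209, -0.688, -0.695]] [0.586, 0.19, 0.982]
```

View pics/scene0.png

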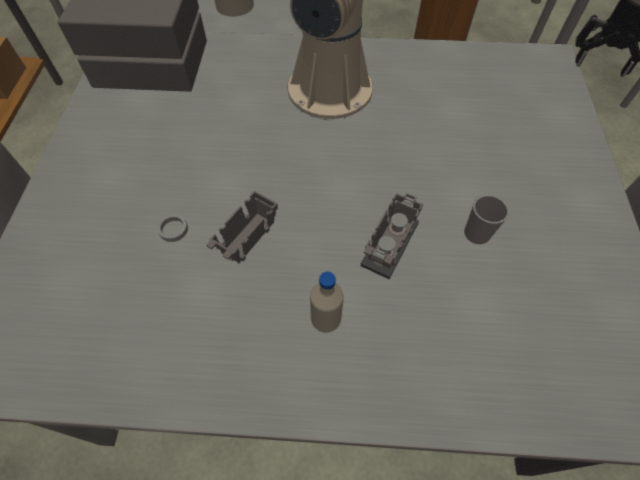

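View pics/side0.png

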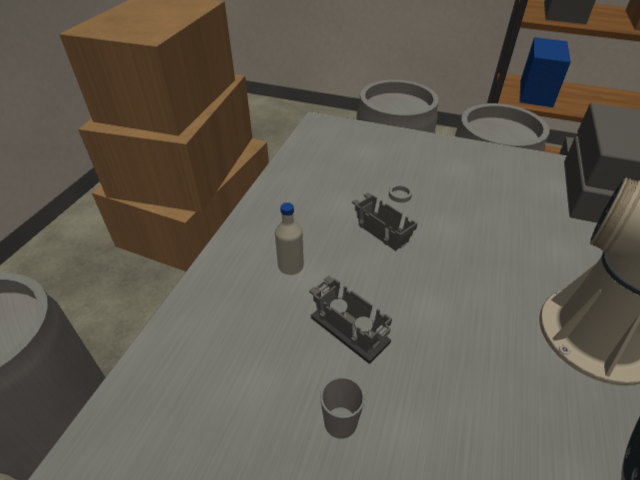

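The scene view shows the empty tote at about (245,228), the lower tote with its fittings on the dark plinth at (395,235), the ring at (173,228), the beaker at (485,220) and the bottle at (327,300). The side view agrees. Next I'll enlarge both totes and get rough poses from depth.

```bash
cat > h.py <<'E'
import numpy as np, cv2
def cloud(f):
    K=f["camera_matrix"]; z=f["z_map"].astype(float); v,u=np.mgrid[:480,:640]
    c=np.stack([(u-K[0,2])/K[0,0]*z,(v-K[1,2])/K[1,1]*z,z],-1)
    W=(c-f["t"])@f["R"]; W[z<=0]=np.nan; return W
def ray(f,uv,h):
    K=f["camera_matrix"]; d=f["R"].T@np.array([(uv[0]-K[0,2])/K[0,0],(uv[1]-K[1,2])/K[1,1],1])
    o=-f["R"].T@f["t"]; return o+d*(h-o[2])/d[2]
def proj(f,X):
    c=f["R"]@np.asarray(X)+f["t"]; p=f["camera_matrix"]@c; return p[:2]/p[2]
E
python3 - <<'E'
import pickle; from h import *
F=pickle.load(open("f0.pkl","rb"))
def crop(n,x,y,w=100,h=100): return cv2.resize(F[n]["img"][y:y+h,x:x+w,::-1],(400,300) if 0 else (400,300*h*4//(3*h)//1 if 0 else 300),interpolation=cv2.INTER_CUBIC)
im=np.vstack([np.hstack([crop("scene",190,180,120,90),crop("scene",340,190,120,90)]),np.hstack([crop("side",330,180,120,90),crop("side",290,270,120,90)])])
cv2.imwrite("pics/crop.png",im)
for n in F:
    W=cloud(F[n]); m=((W[...,2]>.012)&(W[...,0]>.25)&(W[...,0]<.9)&(abs(W[...,1])<.45)).astype(np.uint8)
    k,l,st,ce=cv2.connectedComponentsWithStats(m)
    for i in range(1,k):
        if st[i,4]<60: continue
        P=W[l==i]; top=np.percentile(P[:,2],97)
        Q=P[P[:,2]>top-.014]
        print(n,ce[i].round(),st[i,4],"top",top.round(3),"rect",cv2.minAreaRect((Q[:,:2]*1000).astype(np.float32)))
E
```

```text
scene [245. 225.] 1921 top 0.073 rect ((528.1023559570312, -169.12057495117188), (70.53746032714844, 174.6324005126953), 59.748809814453125)
scene [392. 234.] 2662 top 0.085 rect ((521.032470703125, 163.3186492919922), (66.38890838623047, 187.25753784179688), 65.20421600341797)
scene [485. 217.] 1449 top 0.102 rect ((479.232666015625, 367.1641540527344), (75.1626968383789, 75.06877136230469), 9.315635681152344)
scene [171. 227.] 314 top 0.022 rect ((512.870361328125, -345.1512145996094), (68.14429473876953, 67.2458724975586), 74.94263458251953)
scene [326. 303.] 1552 top 0.192 rect ((712.615966796875, 25.63557243347168), (28.3068790435791, 28.399951934814453), 78.35128021240234)
side [400. 191.] 159 top 0.021 rect ((513.903076171875, -345.10760498046875), (70.60911560058594, 63.835174560546875), 69.65459442138672)
side [383. 220.] 1729 top 0.071 rect ((530.4857788085938, -170.4457550048828), (70.44432067871094, 177.02032470703125), 60.625953674316406)
side [289. 240.] 1479 top 0.19 rect ((713.4884643554688, 26.584007263183594), (29.050764083862305, 29.102584838867188), 72.52771759033203)
side [350. 316.] 3352 top 0.083 rect ((523.113525390625, 162.42034912109375), (69.12945556640625, 186.30288696289062), 65.28529357910156)
side [341. 404.] 1920 top 0.1 rect ((479.9373779296875, 367.35272216796875), (74.30805969238281, 75.77839660644531), 38.792388916015625)
```

View pics/crop.png

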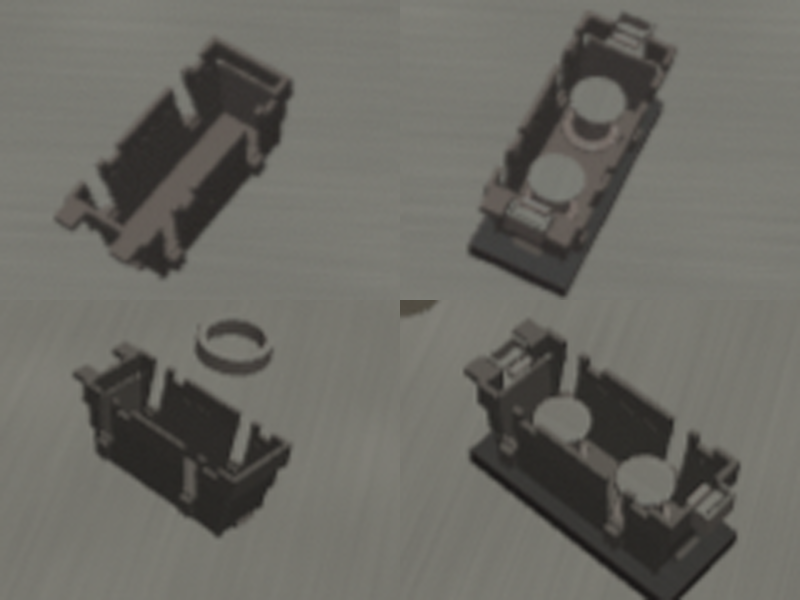

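The enlarged crop shows the ears of both totes at the far (+x, −y) end. The empty tote's yaw is about −30° with its centre near (0.523, −0.166). The lower tote's yaw is about −25° with its mouth near (0.522, 0.163) and its rim near 0.083. I'll look over the lower tote first with the wrist camera, then over the empty one.

```bash
python3 -m handwheel '[[[0,0,6.7],[-0.41,-0.285,-0.03],0.085],[[0,0,6.7],[-0.41,-0.285,-0.03],0.085],[[0,0,6.7],[-0.41,-0.285,-0.03],0.085],[[0,0,6.7],[-0.41,-0.285,-0.03],0.085],[[0,0,6.7],[-0.41,-0.285,-0.03],0.085],[[0,0,6.7],[-0.41,-0.285,-0.03],0.085],[[0,0,6.7],[-0.41,-0.285,-0.03],0.085],[[0,0,6.7],[-0.41,-0.285,-0.03],0.085],[[0,0,6.7],[-0.41,-0.285,-0.03],0.085],[[0,0,6.7],[-0.41,-0.285,-0.03],0.085]]'
python3 - <<'E'
from plant import bot, imaging
import cv2, pickle
s=bot.observe(); print(s["t"],s["position"],s["dq"].round(1))
f=imaging.grab_frame("wrist"); pickle.dump(f,open("w1.pkl","wb")); cv2.imwrite("pics/w1.png",f["img"][:,:,::-1])
from h import *
print("cam",-f["R"].T@f["t"], f["R"].round(2).tolist(), f["camera_matrix"][0,0])
E
```

```text
t: 1.1
position: [0.4959, 0.1941, 0.2613]
ee_rot: [[-0.908, 0.419, -0.0], [0.419, 0.908, 0.0], [0.0, -0.0, -1.0]]
wrist_force: [-0.1, 0.6, 0.6]
opening: 0.0849
1.1 [0.4959407  0.19411667 0.26130751] [-52.7   9.3 -15.5   0.1   5.8 -52.5]
cam [0.42991653 0.22431129 0.40273648] [[0.42, 0.91, -0.0], [0.87, -0.4, 0.28], [0.26, -0.12, -0.96]] 409.41524309264213
```

View pics/w1.png

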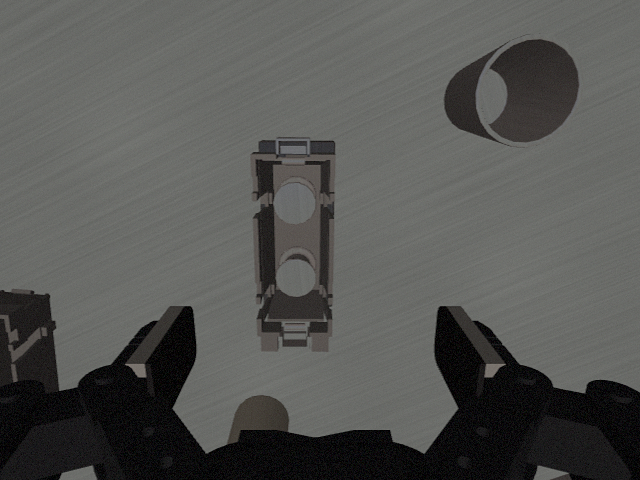

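The wrist view shows the lower tote upright in the frame: ears at the bottom at (270,342) and (320,342), i.e. the +x end, roller brackets at both ends, and the fittings at (295,200) and (297,275). The arm was still moving, so I'll take a still frame and measure. I'll grasp with the tool turned half round, so that placing happens at this same tool yaw and camera bias cancels.

```bash
cat >> h.py <<'E'
def toplook(f,c0,yaw0,rim,band=.006):
    """rim points -> tote frame guess; refine yaw/centre from walls' outer edges and gaps"""
    W=cloud(f); P=W[np.isfinite(W[...,2])]
    a=np.radians(yaw0); R=np.array([[np.cos(a),-np.sin(a)],[np.sin(a),np.cos(a)]])
    q=(P[:,:2]-c0)@R; m=(abs(q[:,0])<.12)&(abs(q[:,1])<.045)&(abs(P[:,2]-rim)<band)
    return q[m]*1000,P[m,2],R
def measure(f,c0,yaw0,rim):
    for _ in range(3):
        q,z,R=toplook(f,c0,yaw0,rim); x,y=q.T
        # outer edge of each long side in 4 mm bins
        L=[];C=[]
        for b in np.arange(-22,22,4):
            m=(abs(x-b)<2)&(abs(y)>22)&(abs(y)<42)
            if (m&(y>0)).sum()>2 and (m&(y<0)).sum()>2:
                C.append((y[m&(y>0)].max()+y[m&(y<0)].min())/2);L.append(b)
        k,c=np.polyfit(L,C,1); yaw0+=np.degrees(np.arctan(k)); c0=c0+R@np.array([0,c/1000])
    return c0,yaw0,np.median(z)
E
python3 - <<'E'
from plant import bot, imaging
import pickle; from h import *
f=imaging.grab_frame("wrist"); pickle.dump(f,open("w2.pkl","wb")); s=bot.observe(); print(s["position"],s["ee_rot"].round(3).tolist(),s["q"].round(1))
W=cloud(f); c0=np.array([.522,.163])
sel=W[(np.hypot(W[...,0]-c0[0],W[...,1]-c0[1])<.08)][:,2]
print(np.histogram(sel,bins=np.arange(-.01,.1,.004)))
z=W[...,2]; rim=np.median(sel[(sel>.072)&(sel<.09)]);print("rim",rim, "bench", np.nanmedian(z))
c,yaw,zz=measure(f,c0,-24.8,rim); print(c,yaw,zz)
q,z,R=toplook(f,c,yaw,rim)
x,y=q.T
for sgn in (1,-1):
    m=(y*sgn>28)&(y*sgn<36); print(sgn,np.histogram(x[m],bins=np.arange(-100,104,2))[0].tolist(), (y[m&(abs(x)<22)]).min(),(y[m&(abs(x)<22)]).max())
print("x ext",[ (x[(y>a)&(y<b)].min().round(1),x[(y>a)&(y<b)].max().round(1)) for a,b in ((-30,-17),(-8,8),(17,30))])
E
```

```text
[0.49822895 0.19164161 0.26150211] [[-0.906, 0.424, 0.002], [0.424, 0.906, -0.001], [-0.002, -0.0, -1.0]] [ 2.090e+01  1.040e+01  1.029e+02 -1.000e-01  6.670e+01 -4.390e+01]
(array([   0, 1210, 5929,    0,   12, 1040, 2028,  661,  346,  348,  577,
        519,  338,  410,  383, 1417, 2105,  592,  404,  205,  472,  650,
       1236,  215,    0,    0,    0]), array([-0.01 , -0.006, -0.002,  0.002,  0.006,  0.01 ,  0.014,  0.018,
        0.022,  0.026,  0.03 ,  0.034,  0.038,  0.042,  0.046,  0.05 ,
        0.054,  0.058,  0.062,  0.066,  0.07 ,  0.074,  0.078,  0.082,
        0.086,  0.09 ,  0.094,  0.098]))
rim 0.08024953100929735 bench -0.0007887121133921442
[0.52150797 0.16193496] -25.1112936705046 0.08083924853626481
1 [0, 0, 0, 0, 0, 0, 0, 0, 0, 18, 17, 11, 15, 12, 13, 18, 12, 18, 0, 4, 1, 1, 1, 0, 16, 11, 15, 5, 0, 0, 0, 0, 0, 0, 12, 14, 10, 13, 11, 13, 15, 14, 14, 14, 13, 14, 12, 11, 13, 12, 10, 12, 12, 11, 11, 12, 12, 10, 11, 13, 10, 11, 10, 0, 0, 2, 1, 0, 1, 17, 12, 12, 6, 0, 0, 0, 0, 0, 0, 23, 9, 12, 9, 11, 9, 13, 15, 11, 4, 4, 4, 5, 2, 5, 4, 2, 0, 0, 0, 0, 0] 28.979174347179406 33.01458539237094
-1 [0, 0, 0, 0, 0, 0, 0, 0, 0, 21, 12, 18, 16, 14, 18, 14, 17, 14, 1, 0, 3, 2, 3, 0, 17, 17, 13, 12, 0, 0, 0, 0, 0, 0, 16, 14, 16, 15, 15, 14, 15, 15, 13, 16, 12, 14, 14, 15, 12, 14, 14, 14, 11, 13, 15, 12, 15, 12, 14, 13, 14, 15, 13, 0, 0, 1, 2, 0, 0, 23, 14, 14, 8, 0, 0, 0, 0, 0, 0, 22, 10, 15, 11, 14, 13, 12, 16, 11, 4, 4, 4, 5, 4, 5, 6, 3, 0, 0, 0, 0, 0] -33.02857023453951 -28.757225883965607
x ext [(np.float64(-81.7), np.float64(91.2)), (np.float64(-93.6), np.float64(88.1)), (np.float64(-81.8), np.float64(91.1))]
```

The lower tote measures cleanly. The gaps in the side walls put the centre 2.8 mm back along x, so the mouth is at (0.5190, 0.1631), yaw −25.1°, rim about 0.081. Now I'll go over the empty tote with the tool turned half round.

```bash
python3 -m handwheel '[[[0,0,85],[-0.204,-0.316,0],0.085],[[0,0,85],[-0.204,-0.316,0],0.085],[[0,0,85],[-0.204,-0.316,0],0.085],[[0,0,85],[-0.204,-0.316,0],0.085],[[0,0,85],[-0.204,-0.316,0],0.085],[[0,0,85],[-0.204,-0.316,0],0.085],[[0,0,85],[-0.204,-0.316,0],0.085],[[0,0,85],[-0.204,-0.316,0],0.085],[[0,0,85],[-0.204,-0.316,0],0.085],[[0,0,85],[-0.204,-0.316,0],0.085]]'
python3 -m handwheel '[[[0,0,85],[0,0,0],0.085],[[0,0,85],[0,0,0],0.085],[[0,0,85],[0,0,0],0.085],[[0,0,85],[0,0,0],0.085],[[0,0,85],[0,0,0],0.085],[[0,0,85],[0,0,0],0.085],[[0,0,85],[0,0,0],0.085],[[0,0,85],[0,0,0],0.085],[[0,0,85],[0,0,0],0.085],[[0,0,85],[0,0,0],0.085]]'
python3 -m handwheel '[[[0,0,15],[0,0,0],0.085],[[0,0,15],[0,0,0],0.085],[[0,0,15],[0,0,0],0.085],[[0,0,15],[0,0,0],0.085],[[0,0,15],[0,0,0],0.085]]'
python3 - <<'E'
from plant import bot, imaging
import pickle; from h import *
f=imaging.grab_frame("wrist"); pickle.dump(f,open("w3.pkl","wb")); s=bot.observe(); print(s["position"],s["ee_rot"].round(4).tolist(),s["q"].round(1))
cv2.imwrite("pics/w3.png",f["img"][:,:,::-1])
W=cloud(f); c0=np.array([.523,-.166])
sel=W[(np.hypot(W[...,0]-c0[0],W[...,1]-c0[1])<.08)][:,2]
rim=np.median(sel[(sel>.06)&(sel<.08)]);print("rim",rim)
c,yaw,zz=measure(f,c0,-30.2,rim); print(c,yaw,zz)
x,y=toplook(f,c,yaw,rim)[0].T
for sgn in (1,-1):
    m=(y*sgn>28)&(y*sgn<36); print(sgn,np.histogram(x[m],bins=np.arange(-100,104,2))[0].tolist(), (y[m&(abs(x)<22)]).min(),(y[m&(abs(x)<22)]).max())
print("x ext",[ (x[(y>a)&(y<b)].min().round(1),x[(y>a)&(y<b)].max().round(1)) for a,b in ((-30,-17),(-8,8),(17,30))])
E
```

```text
t: 2.2
position: [0.5475, -0.1771, 0.2606]
ee_rot: [[0.346, 0.938, -0.001], [0.938, -0.346, 0.001], [0.0, -0.001, -1.0]]
wrist_force: [-1.0, 0.8, 0.2]
opening: 0.0851
t: 3.2
position: [0.5477, -0.1758, 0.2609]
ee_rot: [[0.965, -0.261, -0.001], [-0.261, -0.965, 0.0], [-0.001, -0.0, -1.0]]
wrist_force: [-1.3, -0.4, -0.3]
opening: 0.0851
t: 3.7
position: [0.5478, -0.1762, 0.2611]
ee_rot: [[0.869, -0.494, -0.0], [-0.494, -0.869, 0.0], [-0.0, 0.0, -1.0]]
wrist_force: [-0.4, 0.4, 0.4]
opening: 0.0851
[ 0.54785478 -0.17624542  0.2611835 ] [[0.8689, -0.495, -0.0001], [-0.495, -0.8689, 0.0001], [-0.0001, 0.0, -1.0]] [-18.   14.3  97.9   0.   67.8 101.7]
rim 0.06865160914574117
[ 0.522559   -0.16675767] -29.903251292779903 0.06897217782764181
1 [0, 0, 0, 0, 0, 0, 0, 0, 0, 2, 10, 9, 11, 10, 11, 9, 10, 7, 20, 0, 0, 1, 1, 0, 0, 10, 11, 10, 16, 0, 0, 0, 0, 0, 0, 6, 11, 12, 10, 13, 14, 10, 14, 12, 10, 11, 10, 12, 12, 10, 10, 12, 12, 11, 11, 12, 12, 11, 16, 12, 15, 15, 12, 14, 0, 0, 0, 1, 0, 0, 10, 14, 11, 10, 0, 0, 0, 0, 0, 0, 11, 14, 16, 15, 15, 15, 15, 18, 12, 6, 4, 9, 9, 6, 9, 6, 5, 0, 0, 0, 0] 28.759968263067403 33.04800145324284
-1 [0, 0, 0, 0, 0, 0, 0, 0, 0, 0, 11, 15, 11, 10, 11, 9, 12, 9, 22, 0, 0, 0, 0, 0, 0, 8, 11, 11, 17, 0, 0, 0, 0, 0, 0, 6, 13, 13, 12, 10, 13, 11, 11, 10, 13, 10, 12, 10, 14, 13, 16, 12, 14, 16, 10, 11, 13, 11, 12, 12, 11, 15, 13, 19, 0, 0, 1, 0, 0, 1, 9, 11, 13, 12, 0, 0, 0, 0, 0, 0, 9, 13, 15, 10, 15, 12, 18, 12, 18, 4, 6, 6, 4, 6, 5, 9, 2, 0, 0, 0, 0] -33.02093202233278 -28.864807376473998
x ext [(np.float64(-80.0), np.float64(92.3)), (np.float64(-80.1), np.float64(77.7)), (np.float64(-80.1), np.float64(92.7))]
```

View pics/w3.png

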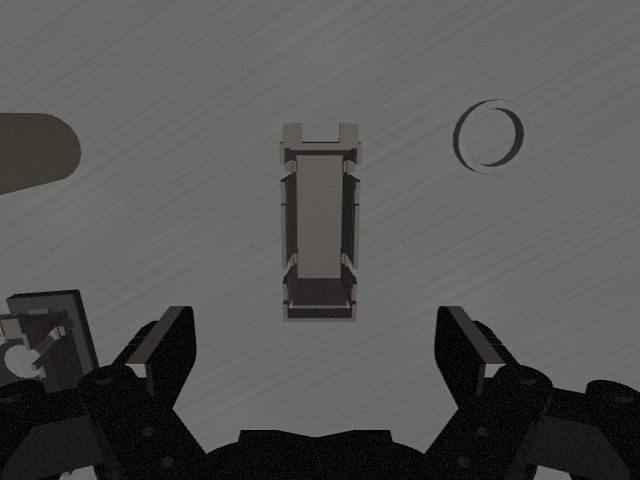

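The wrist view shows the empty tote with its ears at the top at (293,132) and (348,132), pointing +x, and the ring clear to the right. Its centre is (0.5215, −0.1661), yaw −29.9°, and its rim reads 0.069 against a true 0.070. Now I'll grasp at x = +10 mm.

```bash
python3 -m handwheel '[[[0,0,0.2],[-0.018,0.0043,0.05],0.085],[[0,0,0.2],[-0.018,0.0043,0.1],0.085],[[0,0,0.2],[-0.018,0.0043,0.14],0.085],[[0,0,0.2],[-0.018,0.0043,0.17],0.085],[[0,0,0.2],[-0.018,0.0043,0.2],0.085],[[0,0,0.2],[-0.018,0.0043,0.225],0.085],[[0,0,0.2],[-0.018,0.0043,0.225],0.085],[[0,0,0.2],[-0.018,0.0043,0.225],0.085]]'
python3 -m handwheel '[[[0,0,0],[0,0,0],0.06],[[0,0,0],[0,0,0],0.06],[[0,0,0],[0,0,0],0.06],[[0,0,0],[0,0,0],0.06],[[0,0,0],[0,0,0],0.06],[[0,0,0],[0,0,0],0.06]]'
```

```text
t: 4.55
position: [0.5301, -0.1712, 0.0365]
ee_rot: [[0.866, -0.499, -0.001], [-0.499, -0.866, 0.0], [-0.001, 0.0, -1.0]]
wrist_force: [1.1, 0.7, 0.4]
opening: 0.0849
t: 5.15
position: [0.5313, -0.1716, 0.0382]
ee_rot: [[0.866, -0.5, 0.003], [-0.5, -0.866, -0.001], [0.003, -0.001, -1.0]]
wrist_force: [-0.3, 0.5, 5.4]
opening: 0.065
```

```bash
python3 -m handwheel '[[[0,0,0],[0,0,-0.01],0.05],[[0,0,0],[0,0,-0.025],0.05],[[0,0,0],[0,0,-0.05],0.05],[[0,0,0],[0,0,-0.08],0.05],[[0,0,0],[0,0,-0.11],0.05],[[0,0,0],[0,0,-0.135],0.05],[[0,0,0],[0,0,-0.15],0.05],[[0,0,0],[0,0,-0.15],0.05],[[0,0,0],[0,0,-0.15],0.05]]'
python3 - <<'E'
from plant import bot, imaging
import pickle; from h import *
f=imaging.grab_frame("wrist"); pickle.dump(f,open("w4.pkl","wb")); s=bot.observe(); print(s["position"],s["ee_rot"].round(4).tolist(),s["q"].round(1),s["wrist_force"])
g=imaging.grab_frame("side")
cv2.imwrite("pics/w4.png",np.hstack([cv2.resize(f["img"],(400,300)),cv2.resize(g["img"][100:340,260:580],(400,300))])[:,:,::-1])
p=proj(g,s["position"]);print(p)
E
```

```text
t: 6.05
position: [0.53, -0.1711, 0.1869]
ee_rot: [[0.866, -0.5, 0.001], [-0.5, -0.866, -0.0], [0.001, -0.0, -1.0]]
wrist_force: [-0.5, 0.4, -2.5]
opening: 0.0651
[ 0.52953742 -0.17099747  0.18599797] [[0.8661, -0.4999, -0.0006], [-0.4999, -0.8661, 0.0002], [-0.0006, 0.0001, -1.0]] [-18.1  17.  104.6  -0.   58.5 101.9] [-1.27920897 -0.80215208 -1.82781763]
[387.93296829 174.28735473]
```

View pics/w4.png

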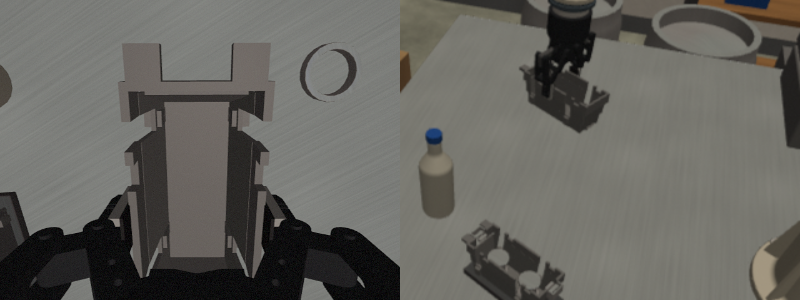

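The tote is held squarely and is off the bench; the bottle, ring and lower tote are undisturbed. Now I'll turn it and carry it over, after checking how it sits in the hand.

```bash
python3 - <<'E'
import pickle; from h import *
f=pickle.load(open("w4.pkl","rb")); W=cloud(f); P=W[np.isfinite(W[...,2])]
Rt=np.array([[.8661,-.4999],[-.4999,-.8661]]).T; q=(P[:,:2]-[.5295,-.1710])@Rt*1000   # tool x,y mm
m=(abs(P[:,2]-.219)<.006)&(abs(q[:,1])<40)&(q[:,0]>-40)&(q[:,0]<110); q=q[m];z=P[m,2]
print(np.linalg.lstsq(np.c_[q,np.ones(len(q))],z*1000,rcond=None)[0], len(z), np.percentile(z,[5,50,95]))
x,y=q.T
ear=(abs(y)>17)&(abs(y)<28); mid=abs(y)<10
print("ear end",x[ear].max(),"rim end",x[mid].max())
for s in (1,-1):
    k=(y*s>29)&(y*s<36); print(np.histogram(x[k],np.arange(10,100,2))[0].tolist())
    for b in (28,33,64,68,72): 
        kk=(abs(x-b)<2)&(y*s>20); print(b,(y[kk]*s).max().round(1) if kk.any() else None,end=' ')
E
python3 -m handwheel '[[[0,0,-85],[0,0,0],0.05],[[0,0,-85],[0,0,0],0.05],[[0,0,-85],[0,0,0],0.05],[[0,0,-85],[0,0,0],0.05],[[0,0,-85],[0,0,0],0.05],[[0,0,-85],[0,0,0],0.05],[[0,0,-85],[0,0,0],0.05],[[0,0,-85],[0,0,0],0.05],[[0,0,-85],[0,0,0],0.05],[[0,0,-85],[0,0,0],0.05]]'
```

```text
[-6.04601162e-03  3.75211605e-04  2.17877768e+02] 20188 [0.21497493 0.21754269 0.22020992]
ear end 83.70186461080708 rim end 68.73310636429937
[313, 96, 96, 103, 95, 0, 0, 0, 0, 0, 36, 112, 98, 153, 11, 0, 0, 0, 0, 0, 7, 116, 113, 120, 121, 120, 124, 121, 121, 64, 28, 29, 25, 26, 28, 31, 26, 0, 0, 0, 0, 0, 0, 0]
28 None 33 33.2 64 33.1 68 33.2 72 30.1 [309, 82, 84, 105, 66, 0, 0, 0, 0, 0, 53, 85, 107, 147, 0, 0, 0, 0, 0, 0, 21, 121, 119, 125, 125, 125, 130, 125, 123, 56, 32, 36, 35, 34, 39, 37, 29, 0, 0, 0, 0, 0, 0, 0]
28 None 33 33.2 64 33.4 68 33.2 72 30.2 t: 7.15
position: [0.5293, -0.1709, 0.1849]
ee_rot: [[0.568, 0.823, -0.002], [0.823, -0.568, 0.001], [-0.001, -0.002, -1.0]]
wrist_force: [0.5, -0.3, -2.3]
opening: 0.0649
```

In the hand the tote's centre is at tool x = −10.2 mm, centred in y and level to 0.35°. Next I'll carry it and finish the turn.

```bash
python3 -m handwheel '[[[0,0,-85],[0.267,-0.208,0],0.05],[[0,0,-85],[0.267,-0.208,0],0.05],[[0,0,-85],[0.267,-0.208,0],0.05],[[0,0,-85],[0.267,-0.208,0],0.05],[[0,0,-85],[0.267,-0.208,0],0.05],[[0,0,-85],[0.267,-0.208,0],0.05],[[0,0,-85],[0.267,-0.208,0],0.05],[[0,0,-85],[0.267,-0.208,0],0.05],[[0,0,-85],[0.267,-0.208,0],0.05],[[0,0,-85],[0.267,-0.208,0],0.05]]'
python3 -m handwheel '[[[0,0,-14.8],[0,0,0.01],0.05],[[0,0,-14.8],[0,0,0.02],0.05],[[0,0,-14.8],[0,0,0.03],0.05],[[0,0,-14.8],[0,0,0.04],0.05],[[0,0,-14.8],[0,0,0.04],0.05],[[0,0,-14.8],[0,0,0.04],0.05]]'
python3 - <<'E'
from plant import bot, imaging
import pickle; from h import *
s=bot.observe(); print(s["position"],s["ee_rot"].round(4).tolist(),s["q"].round(1),s["wrist_force"])
a=imaging.grab_frame("scene"); g=imaging.grab_frame("side"); pickle.dump((a,g,s),open("p5.pkl","wb"))
R=s["ee_rot"]; p=s["position"]; print("goal shift tool xy", R.T@(np.array([.5099,.1673,p[2]])-p)*1000)
l=lambda f,x,y:cv2.resize(f["img"][y:y+120,x:x+160],(400,300),interpolation=cv2.INTER_CUBIC)
cv2.imwrite("pics/p5.png",np.hstack([l(a,320,160),l(g,270,240)])[:,:,::-1])
E
```

```text
t: 8.15
position: [0.5119, 0.1672, 0.185]
ee_rot: [[-0.771, 0.637, -0.002], [0.637, 0.771, -0.001], [0.001, -0.002, -1.0]]
wrist_force: [-0.5, -0.3, -2.0]
opening: 0.0651
t: 8.75
position: [0.5127, 0.1668, 0.1459]
ee_rot: [[-0.904, 0.427, -0.001], [0.427, 0.904, -0.0], [0.001, -0.001, -1.0]]
wrist_force: [0.1, 0.8, -2.5]
opening: 0.0651
[0.51266266 0.16675763 0.14590132] [[-0.9042, 0.4271, -0.0009], [0.4271, 0.9042, -0.0003], [0.0007, -0.0006, -1.0]] [ 17.9  18.5 108.5   0.   53.  -46.9] [ 0.10041573  0.76843087 -2.46472093]
goal shift tool xy [ 2.72965283e+00 -6.89519393e-01  2.21940609e-03]
```

View pics/p5.png

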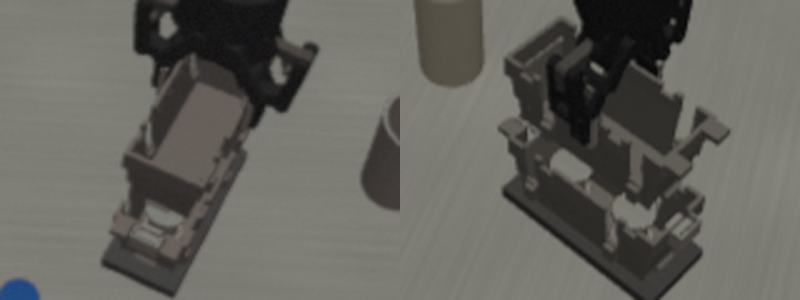

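Scene crop and side crop both show the upper tote's ears towards the robot and the lower tote's ears away, with the tote about 25 mm above the rim. Now I'll correct the lateral error and come down to just above the mouth.

```bash
python3 -m handwheel '[[[0,0,-0.2],[0.0029,-0.0007,0],0.05],[[0,0,-0.2],[0.0029,-0.0007,0.01],0.05],[[0,0,-0.2],[0.0029,-0.0007,0.018],0.05],[[0,0,-0.2],[0.0029,-0.0007,0.023],0.05],[[0,0,-0.2],[0.0029,-0.0007,0.023],0.05],[[0,0,-0.2],[0.0029,-0.0007,0.023],0.05],[[0,0,-0.2],[0.0029,-0.0007,0.023],0.05]]'
python3 - <<'E'
from plant import bot, imaging
import pickle; from h import *
f=imaging.grab_frame("wrist"); a=imaging.grab_frame("scene"); g=imaging.grab_frame("side"); s=bot.observe()
pickle.dump((f,a,g,s),open("p6.pkl","wb"))
R=s["ee_rot"]; p=s["position"]; print(p,s["wrist_force"],"goal shift", R.T@(np.array([.5097,.1674,p[2]])-p)*1000, np.degrees(np.arctan2(R[1,0],R[0,0])))
u=np.array([-.9056,.4242]); Rt=np.c_[u,[-u[1],u[0]]]
for n,h in (("scene",a),("side",g),("wrist",f)):
    W=cloud(h); P=W[np.isfinite(W[...,2])]; q=(P[:,:2]-[.519,.1631])@Rt*1000
    up=(abs(P[:,2]-.155)<.005)&(abs(q[:,0])<120)&(abs(q[:,1])<45); lo=(abs(P[:,2]-.081)<.005)&(abs(q[:,0])<120)&(abs(q[:,1])<45)
    for nm,m in (("up",up),("lo",lo)):
        x,y=q[m].T
        print(n,nm,m.sum(),"z",np.median(P[m,2]).round(4),"x",np.percentile(x,[.5,99.5]).round(1),"y",np.percentile(y,[.5,99.5]).round(1),"earx",[np.percentile(x[(abs(y)>16)&(abs(y)<29)],k).round(1) for k in(.5,99.5)])
cv2.imwrite("pics/w6.png",np.hstack([f["img"][:,:,::-1],cv2.resize(g["img"][240:360,270:430,::-1],(640,480),interpolation=cv2.INTER_CUBIC)])[::1,::1])
cv2.imwrite("pics/w6s.png",cv2.resize(cv2.imread("pics/w6.png"),(800,300)))
E
```

```text
t: 9.55
position: [0.5101, 0.1675, 0.1234]
ee_rot: [[-0.906, 0.423, 0.0], [0.423, 0.906, 0.0], [-0.0, 0.0, -1.0]]
wrist_force: [0.5, 0.3, -2.3]
opening: 0.0647
[0.51011729 0.16746858 0.12354771] [-0.39196505 -0.41235608 -1.68813587] goal shift [ 3.49210759e-01 -2.38513129e-01 -2.03969475e-04] 154.9996731426603
scene up 306 z 0.1559 x [-80.4  76.9] y [-43.   43.6] earx [np.float64(-80.5), np.float64(68.6)]
scene lo 327 z 0.0824 x [-94.8  30.6] y [-34.1  31.5] earx [np.float64(-94.8), np.float64(23.0)]
side up 523 z 0.1547 x [-80.8  92.9] y [-43.2  37.4] earx [np.float64(-80.5), np.float64(93.0)]
side lo 399 z 0.0813 x [-95.5  89. ] y [-34.9  32.9] earx [np.float64(-96.1), np.float64(77.2)]
wrist up 19981 z 0.154 x [-19.2  94. ] y [-43.2  43.1] earx [np.float64(-18.0), np.float64(94.1)]
wrist lo 1710 z 0.0823 x [-60.2  90.5] y [-32.7  23. ] earx [np.float64(-61.7), np.float64(78.7)]
```

View pics/w6s.png

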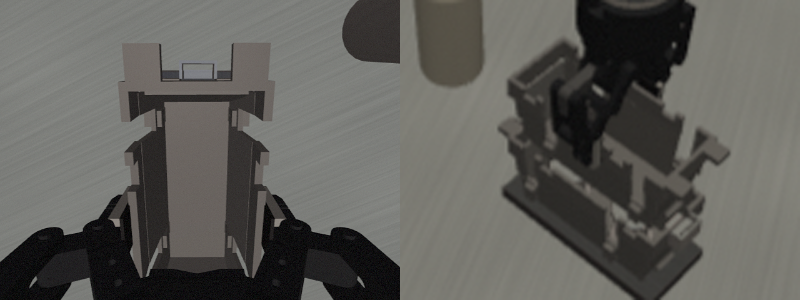

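Relative check from the side and scene cameras: upper against lower x agrees within about 0.6 mm and y is fine. Both views show it aligned over the mouth. I'll descend in small steps, watching the force.

```bash
python3 -m handwheel '[[[0,0,0],[0.0003,-0.0002,0.001],0.05],[[0,0,0],[0.0003,-0.0002,0.002],0.05],[[0,0,0],[0.0003,-0.0002,0.003],0.05],[[0,0,0],[0.0003,-0.0002,0.004],0.05],[[0,0,0],[0.0003,-0.0002,0.005],0.05],[[0,0,0],[0.0003,-0.0002,0.006],0.05]]'
python3 -m handwheel '[[[0,0,0],[0,0,0.001],0.05],[[0,0,0],[0,0,0.002],0.05],[[0,0,0],[0,0,0.003],0.05],[[0,0,0],[0,0,0.003],0.05]]'
python3 -m handwheel '[[[0,0,0],[0,0,0.0007],0.05],[[0,0,0],[0,0,0.0014],0.05],[[0,0,0],[0,0,0.002],0.05],[[0,0,0],[0,0,0.002],0.05]]'
```

```text
t: 10.3
position: [0.5095, 0.1674, 0.1171]
ee_rot: [[-0.906, 0.422, -0.0], [0.422, 0.906, -0.0], [0.0, -0.0, -1.0]]
wrist_force: [-0.6, -0.4, -2.4]
opening: 0.0648
t: 10.7
position: [0.5095, 0.1674, 0.1141]
ee_rot: [[-0.906, 0.422, -0.0], [0.422, 0.906, -0.0], [0.0, -0.0, -1.0]]
wrist_force: [0.5, -0.1, -2.4]
opening: 0.0651
t: 11.1
position: [0.5101, 0.1672, 0.1126]
ee_rot: [[-0.906, 0.422, 0.001], [0.422, 0.906, -0.0], [-0.001, 0.0, -1.0]]
wrist_force: [1.5, -3.3, 0.5]
opening: 0.065
```

```bash
python3 -m handwheel '[[[0,0,0],[-0.0006,-0.0004,0],0.05],[[0,0,0],[-0.0006,-0.0004,0],0.05]]'
python3 -m handwheel '[[[0,0,0],[0,0,0.0005],0.05],[[0,0,0],[0,0,0.001],0.05],[[0,0,0],[0,0,0.001],0.05]]'
```

```text
t: 11.3
position: [0.5102, 0.1671, 0.1125]
ee_rot: [[-0.906, 0.423, 0.001], [0.423, 0.906, 0.001], [-0.0, 0.001, -1.0]]
wrist_force: [1.6, -0.6, 1.8]
opening: 0.065
t: 11.6
position: [0.5102, 0.1671, 0.1115]
ee_rot: [[-0.906, 0.423, 0.001], [0.423, 0.906, 0.0], [-0.0, 0.001, -1.0]]
wrist_force: [0.0, 1.9, 4.5]
opening: 0.065
```

```bash
python3 -m handwheel '[[[0,0,0],[0,0,0.0005],0.05],[[0,0,0],[0,0,0.001],0.05],[[0,0,0],[0,0,0.001],0.05]]'
python3 -m handwheel '[[[0,0,0],[0,0,0.0005],0.05],[[0,0,0],[0,0,0.001],0.05],[[0,0,0],[0,0,0.001],0.05]]'
```

```text
t: 11.9
position: [0.5102, 0.1671, 0.1105]
ee_rot: [[-0.906, 0.423, 0.001], [0.423, 0.906, 0.0], [-0.0, 0.001, -1.0]]
wrist_force: [0.7, 1.4, 5.5]
opening: 0.0647
t: 12.2
position: [0.5101, 0.1671, 0.1093]
ee_rot: [[-0.906, 0.423, 0.0], [0.423, 0.906, 0.0], [-0.0, 0.001, -1.0]]
wrist_force: [1.8, 2.3, 2.6]
opening: 0.0646
```

```bash
python3 -m handwheel '[[[0,0,0],[0,0,0.0005],0.05],[[0,0,0],[0,0,0.001],0.05],[[0,0,0],[0,0,0.001],0.05]]'
python3 -m handwheel '[[[0,0,0],[0,0,0.0005],0.05],[[0,0,0],[0,0,0.0005],0.05]]'
python3 -m handwheel '[[[0,0,0],[0,0,0.0005],0.05],[[0,0,0],[0,0,0.0005],0.05]]'
```

```text
t: 12.5
position: [0.5097, 0.1669, 0.1078]
ee_rot: [[-0.906, 0.423, -0.001], [0.423, 0.906, 0.0], [0.001, -0.0, -1.0]]
wrist_force: [1.7, 2.8, -2.8]
opening: 0.0646
t: 12.7
position: [0.5097, 0.1668, 0.1074]
ee_rot: [[-0.906, 0.423, -0.001], [0.423, 0.906, -0.0], [0.001, -0.0, -1.0]]
wrist_force: [1.7, 2.6, -3.7]
opening: 0.065
t: 12.9
position: [0.5097, 0.1668, 0.107]
ee_rot: [[-0.906, 0.423, -0.0], [0.423, 0.906, -0.0], [0.0, -0.0, -1.0]]
wrist_force: [2.3, 3.8, -5.2]
opening: 0.0647
```

```bash
python3 -m handwheel '[[[0,0,0],[0,0,0.0004],0.05],[[0,0,0],[0,0,0.0004],0.05]]'
python3 -m handwheel '[[[0,0,0],[0,0,0.0003],0.05],[[0,0,0],[0,0,0.0003],0.05]]'
python3 -m handwheel '[[[0,0,0],[0,0,0.0003],0.05],[[0,0,0],[0,0,0.0003],0.05]]'
```

```text
t: 13.1
position: [0.5098, 0.1667, 0.1067]
ee_rot: [[-0.906, 0.423, -0.0], [0.423, 0.906, -0.0], [0.0, -0.0, -1.0]]
wrist_force: [2.9, 3.3, -5.7]
opening: 0.0646
t: 13.3
position: [0.5098, 0.1667, 0.1065]
ee_rot: [[-0.906, 0.423, -0.0], [0.423, 0.906, -0.0], [0.0, -0.0, -1.0]]
wrist_force: [2.0, 3.1, -5.4]
opening: 0.0648
t: 13.5
position: [0.5099, 0.1667, 0.1065]
ee_rot: [[-0.906, 0.422, -0.0], [0.422, 0.906, -0.0], [0.0, -0.0, -1.0]]
wrist_force: [0.6, 2.3, -0.3]
opening: 0.0648
```

The tote is seated: z has stopped at 0.1065 and the force is rising. I'll build up the push gently.

```bash
python3 -m handwheel '[[[0,0,0],[0,0,0.0003],0.05],[[0,0,0],[0,0,0.0006],0.05],[[0,0,0],[0,0,0.0006],0.05]]'
python3 -m handwheel '[[[0,0,0],[0,0,0.0003],0.05],[[0,0,0],[0,0,0.0003],0.05]]'
```

```text
t: 13.8
position: [0.5099, 0.1667, 0.1064]
ee_rot: [[-0.906, 0.422, 0.0], [0.422, 0.906, -0.0], [-0.0, -0.0, -1.0]]
wrist_force: [-2.0, 1.8, 8.0]
opening: 0.0654
t: 14.0
position: [0.5099, 0.1667, 0.1063]
ee_rot: [[-0.906, 0.422, 0.0], [0.422, 0.906, -0.0], [-0.0, -0.0, -1.0]]
wrist_force: [-2.6, 1.6, 10.5]
opening: 0.0645
```

```bash
python3 -m handwheel '[[[0,0,0],[0,0,0.0003],0.05],[[0,0,0],[0,0,0.0006],0.05],[[0,0,0],[0,0,0.0009],0.05],[[0,0,0],[0,0,0.0009],0.05]]'
python3 -m handwheel '[[[0,0,0],[0,0,0],0.05],[[0,0,0],[0,0,0],0.05],[[0,0,0],[0,0,0],0.05],[[0,0,0],[0,0,0],0.05]]'
```

```text
t: 14.4
position: [0.51, 0.1667, 0.1062]
ee_rot: [[-0.906, 0.422, 0.0], [0.422, 0.906, -0.0], [-0.0, 0.0, -1.0]]
wrist_force: [-7.1, 0.8, 20.6]
opening: 0.0652
t: 14.8
position: [0.51, 0.1667, 0.1063]
ee_rot: [[-0.906, 0.422, 0.0], [0.422, 0.906, -0.0], [-0.0, 0.0, -1.0]]
wrist_force: [-5.3, 2.5, 21.3]
opening: 0.0649
```

```bash
python3 -m handwheel '[[[0,0,0],[0,0,0],0.05],[[0,0,0],[0,0,0],0.05],[[0,0,0],[0,0,0],0.05],[[0,0,0],[0,0,0],0.05]]'
python3 - <<'E'
from plant import bot, imaging
import pickle; from h import *
f=imaging.grab_frame("wrist"); s=bot.observe(); print(s["wrist_force"])
W=cloud(f); P=W[np.isfinite(W[...,2])]; q=(P[:,:2]-s["position"][:2])@s["ee_rot"][:2,:2]*1000
m=(abs(P[:,2]-.137)<.006)&(abs(q[:,1])<40)&(q[:,0]>-20)&(q[:,0]<110)
print(np.linalg.lstsq(np.c_[q[m],np.ones(m.sum())],P[m,2]*1000,rcond=None)[0],"ear end",q[m&(abs(q[:,1])>17)&(abs(q[:,1])<28),0].max())
E
python3 -m handwheel '[[[0,0,0],[0,0,-0.0003],0.05],[[0,0,0],[0,0,-0.0006],0.05],[[0,0,0],[0,0,-0.0008],0.05],[[0,0,0],[0,0,-0.0008],0.05]]'
```

```text
t: 15.2
position: [0.51, 0.1667, 0.1062]
ee_rot: [[-0.906, 0.422, 0.0], [0.422, 0.906, -0.0], [-0.0, 0.0, -1.0]]
wrist_force: [-5.9, 0.8, 21.5]
opening: 0.065
[-5.94989794  0.61395792 20.39133258]
[ 2.47102630e-03 -8.64449676e-04  1.36729194e+02] ear end 84.50916977789905
t: 15.65
position: [0.5099, 0.1667, 0.1063]
ee_rot: [[-0.906, 0.422, 0.0], [0.422, 0.906, -0.0], [-0.0, 0.0, -1.0]]
wrist_force: [-3.2, 1.1, 12.0]
opening: 0.065
```

The push held at 20–21.5 N for 0.8 s. The tote is level (0.14°), and its rim at 0.137–0.138 matches home (lower rim + 56 mm). I'll ease off and open.

```bash
python3 -m handwheel '[[[0,0,0],[0,0,-0.0004],0.05],[[0,0,0],[0,0,-0.0004],0.05],[[0,0,0],[0,0,-0.0004],0.085],[[0,0,0],[0,0,-0.0004],0.085],[[0,0,0],[0,0,-0.0004],0.085],[[0,0,0],[0,0,-0.0004],0.085],[[0,0,0],[0,0,-0.0004],0.085],[[0,0,0],[0,0,-0.0004],0.085]]'
```

```text
t: 16.45
position: [0.5099, 0.1667, 0.1056]
ee_rot: [[-0.906, 0.422, -0.0], [0.422, 0.906, -0.0], [0.0, -0.0, -1.0]]
wrist_force: [1.1, -0.0, 0.3]
opening: 0.085
```

```bash
python3 -m handwheel '[[[0,0,0],[0,0,-0.01],0.085],[[0,0,0],[0,0,-0.03],0.085],[[0,0,0],[0,0,-0.06],0.085],[[0,0,0],[0,0,-0.1],0.085],[[0,0,0],[0,0,-0.14],0.085],[[0,0,0],[0.03,0,-0.16],0.085],[[0,0,0],[0.03,0,-0.16],0.085],[[0,0,0],[0.03,0,-0.16],0.085],[[0,0,0],[0.03,0,-0.16],0.085]]'
python3 - <<'E'
from plant import bot, imaging
from h import *
f=imaging.grab_frame("wrist"); g=imaging.grab_frame("side"); s=bot.observe(); print(s["t"],s["position"],s["wrist_force"])
u=np.array([-.9056,.4242]); Rt=np.c_[u,[-u[1],u[0]]]
W=cloud(f); P=W[np.isfinite(W[...,2])]; q=(P[:,:2]-[.519,.1631])@Rt*1000
m=(abs(P[:,2]-.137)<.006)&(abs(q[:,0])<110)&(abs(q[:,1])<40)
print("plane",np.linalg.lstsq(np.c_[q[m],np.ones(m.sum())],P[m,2]*1000,rcond=None)[0],"x",q[m,0].min(),q[m,0].max(),"y",q[m,1].min(),q[m,1].max())
cv2.imwrite("pics/e.png",np.hstack([cv2.resize(f["img"],(400,300)),cv2.resize(g["img"][230:365,260:440],(400,300),interpolation=cv2.INTER_CUBIC)])[:,:,::-1])
E
```

```text
t: 17.35
position: [0.4827, 0.1792, 0.2651]
ee_rot: [[-0.906, 0.422, -0.001], [0.422, 0.906, -0.0], [0.0, -0.001, -1.0]]
wrist_force: [0.3, -0.6, -0.0]
opening: 0.0849
17.45 [0.48266005 0.17906173 0.26466325] [-0.30419789 -0.13324384 -0.88125712]
plane [ 7.40046872e-03 -1.31545287e-04  1.36369028e+02] x -79.09499011082127 94.32094746299816 y -32.33684715501313 34.465103255047474
```

View pics/e.png

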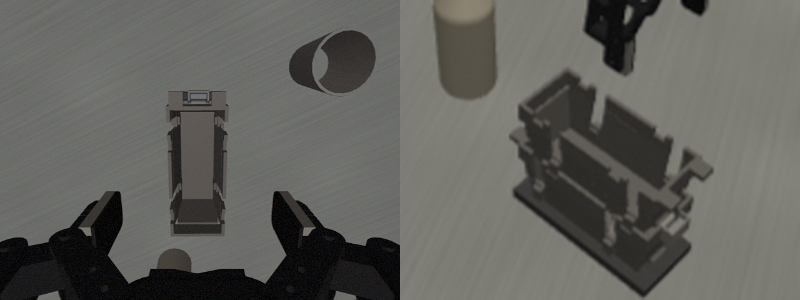

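The tote sits on the lower one, ears opposite. The tilt reads 0.4°, so I'll compare with the same fit on the fixed lower tote (w2) and on the tote resting on the bench (w3) to see whether that's camera bias.

Run:
```python
import pickle; from h import *
from plant import imaging
def t(f,c,yaw,z0):
    a=np.radians(yaw); u=np.array([np.cos(a),np.sin(a)]); Rt=np.c_[u,[-u[1],u[0]]]
    W=cloud(f); P=W[np.isfinite(W[...,2])]; q=(P[:,:2]-c)@Rt*1000
    m=(abs(P[:,2]-z0)<.004)&(abs(q[:,0])<95)&(abs(q[:,1])<36)&(abs(q[:,1])>29)
    L=[np.median(P[m&(abs(q[:,0]-x)<8),2]).round(4) for x in (-72,-20,15,72)]; print(L)
t(pickle.load(open("w2.pkl","rb")),[.519,.1631],154.9,.081)
t(pickle.load(open("w3.pkl","rb")),[.5215,-.1661],-29.9,.069)
for n in("wrist","scene","side"): t(imaging.grab_frame(n),[.519,.1631],154.9,.1365)
```

```text
[np.float64(0.0812), np.float64(0.0813), np.float64(0.0814), np.float64(0.0813)]
[np.float64(0.0691), np.float64(0.0693), np.float64(0.0691), np.float64(0.069)]
[np.float64(0.137), np.float64(0.1371), np.float64(0.1371), np.float64(0.137)]
[np.float64(0.139), np.float64(0.1378), np.float64(0.1386), np.float64(0.1384)]
[np.float64(0.1372), np.float64(0.1371), np.float64(0.1372), np.float64(0.1373)]
```

The median rim heights are level to 0.1 mm, so the tilt came from stray points in the plane fit. The rim is 55.8 mm above the lower rim, where home is 56 mm. I'll hand in.

```bash
python3 -c "
from plant import job_done; print(job_done())"
```

```text
the job is handed in; nothing more can be done
None
```

I stacked the empty tote on the lower one with its ears the opposite way, fully home and level, and handed the job in at about 17.6 s on the robot's clock.

- **Placing:** I gripped the tote across its 66 mm band at x = +10 mm, lifted it, turned it end for end and lowered it into the sockets. It met the catches about 6 mm above home. They pushed back with up to about 7.7 N, a little over the 5 to 6 N stated, then let go and drew it down.
- **Push:** I held 20.4 to 21.5 N for about 0.8 s, then eased off, opened the gripper and moved clear.
- **Final checks:**
  - **Home:** the upper rim is 55.8 mm above the lower rim, where home is 56 mm.
  - **Level:** the wrist and side cameras put it within 0.2 mm from end to end.
  - **Position:** the ears are opposite and the tote sits within about 1 mm of the target in x and y.
  - **Robot:** wrist force is back near zero and nothing is touching the totes.
- **Checks that disagreed:**
  - The first tilt fit after release read 0.4°. Rim heights along the wall showed no tilt, so I put that down to stray points.
  - The scene camera read about 1 mm higher and noisier than the other two.
- **Other objects:** I moved none of them, and the path kept clear of the beaker, bottle and ring. I did not measure them or the fittings again at the end.

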